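# Gauge a groove and fit the inlay strip

## Task

Take the sprung depth gauge from its stand, press it down over the groove in the hardwood board until its base sits firmly flat on the face, hold it there a moment while you read the depth, then put it back upright in its stand. From the three walnut strips choose one that is 1 to 4 mm thicker than the groove is deep, so that it stands a little proud for planing, and lay it in the groove, down flat on the bottom; leave the other two strips and everything else where they are. Press gently throughout: the face bruises if anything is pushed onto it with more than 30 N.

Things in the scene. Friction and masses are not known exactly. Their poses are not given: they have to be found in the camera images.
- board: reddish-brown hardwood board 190 x 104 x 30 mm with a groove along its face, held fast between two low end cleats on a plywood holding board (226 x 128 x 9 mm) fixed to the bench. Origin: centre of the plywood's underside, on the bench top; z up, x along the board and its groove. Its flat upper face is 39 mm above the origin, the cleats' tops 25 mm. The face bruises under more than 30 N.
- groove_mid (a point): middle of the groove's mouth, level with the board's upper face; axes as the board's. The groove is centred on the face, square-edged, stopped at both ends, 144 mm long (x) and 16.5 mm wide (y), of even depth; the depth differs from job to job, between 5 and 14 mm, and is not known before it is gauged.
- stand: the gauge's stand: pale hardwood block 52 (x) x 112 (y) x 28 mm fixed on the bench, with a 25 mm hole down through its middle for the probe. Origin: centre of its underside; its flat top is 28 mm up.
- gauge: sprung depth gauge, 0.24 kg, in the stand: base flat on the stand's top, probe in the hole. Steel base 26 (x) x 90 (y) x 9 mm with a dark fibre sole; on its middle an upright aluminium barrel 24 (x) x 22 (y) mm, 9 to 45 mm above the base's underside, to grip across its 22 mm above the collar (to 12 mm); scale windows with a brass pointer on its x faces; brass button on top, 52 mm. Origin: centre of the base's underside; z up, y along the base.
- probe (a joint): how far the probe is pushed up into the gauge, m: 0 fully out (18 mm below the base), 0.018 level with the base. Pointer and tail button rise with it. Base flat on the face and probe on the groove's bottom: depth = 0.018 minus this. Spring 3 N at 0, plus 0.25 N per mm; a push of some 8 to 15 N on the gauge holds the base firmly down.
- probe_tip (a point): lower tip of the gauge's 6 mm thick steel probe, on the gauge's axis, 18 mm below the base when fully out
- strip_9: the 9 mm inlay strip: dark walnut, 120 x 14 x 9 mm, 30 g, lying flat on the bench on its 14 mm wide face. Origin: centre of its underside. x along its 120 mm length, y across its 14 mm width, z up through its 9 mm thickness.
- strip_12: the 12 mm inlay strip: dark walnut, 120 x 14 x 12 mm, 30 g, lying flat on the bench on its 14 mm wide face. Origin: centre of its underside. x along its 120 mm length, y across its 14 mm width, z up through its 12 mm thickness.
- strip_15: the 15 mm inlay strip: dark walnut, 120 x 14 x 15 mm, 30 g, lying flat on the bench on its 14 mm wide face. Origin: centre of its underside. x along its 120 mm length, y across its 14 mm width, z up through its 15 mm thickness.
- tape_roll: roll of pale tape lying flat, 77 mm across, 18 mm high; a bystander to be left alone. Origin: centre of its underside.
- nail_jar: glass jar with a flat wooden-looking lid, 63 mm across, 76 mm high; a bystander to be left alone. Origin: centre of its underside.
- sanding_block: brown cork sanding block, 59 x 99 x 33 mm; a bystander to be left alone. Origin: centre of its underside.
- try_square: try square lying flat, wooden stock and steel blade, 115 x 177 x 17 mm; a bystander to be left alone. Origin: centre of its underside.
- carpenter_pencil: flat carpenter's pencil, 13 x 136 x 7 mm; a bystander to be left alone. Origin: centre of its underside.
- oak_block: oak block, 62 x 62 x 40 mm; a bystander to be left alone. Origin: centre of its underside.
- shim_stack: thin flat wooden shims, 35 x 90 x 9 mm; a bystander to be left alone. Origin: centre of its underside.
Mind the look-alikes: they are no part of the job. Leave any turquoise look-alike of the strip_9 alone.

How it is judged:
By the outcome, as a careful person would: the job done as asked, in the order asked, and still so for the second after the job is handed in, with the robot touching nothing.
It also fails if it takes over 72 s, if anything falls off the work surface, if the arm or the gripper's body presses on something with over 40 N, if the wrist force passes 120 N, or if a joint passes its speed limit or range.

## Robot

A 6-joint arm with a two-finger parallel gripper is mounted at the origin on a cart in front of the work surface, level with it; the furniture and walls round the work are solid. World frame = base frame: x ahead of the robot, y to its left, z up, the work surface at z = 0. Lengths are in m, angles in rad, forces in N, time in s.
With the tool pointing down it reaches from about 0.35 to 0.775 m from the base axis. Payload 7.3 kg.
Tool frame: the origin (TCP) lies on the centre line of the jaws, within the pads' length; the fingertips stand 19 mm ahead of it and the grasp point (between the pads) is the TCP (robot.nose_length is the distance from the TCP to the fingertips, in m); z points along the fingers, y is the line along which they close (so a half turn about z gives the same grasp; the last joint's range is limited). The gripper opens to 92 mm and grips with 3 to 60 N. Pads are 19 mm wide; open, the fingers measure 130 mm over their backs; the gripper's body (75 mm by 190 mm) begins 47 mm behind the grasp point.
Start: joints at [-1.33, 0.342, 1.524, -0, 1.275, -0.146], TCP at [0.198, -0.486, 0.246] pointing down, gripper open.
Joint ranges: [-2.53, 2.53], [-0.77, 2.02], [0.04, 2.7], [-1, 4.14], [0.28, 2.66], [-3.11, 3.11]. Speed limits (rad/s): [2.57, 2.57, 3.14, 3.14, 3.14, 3.14].

## Interface

Orientations are given as a 3x3 rotation matrix whose columns are the frame's x, y, z axes.
In Python, from station import robot, imaging gives the robot as it stands. The module is installed in compiled form; this text tells all that it offers.
- The arm moves only by the tool apply_moves, never from a script. Its argument "increments" is a list of rows, each a list of 3 entries, a list of its own where there are three numbers: the shift along the tool's x, y, z in mm, then the turn, a rotation vector about the tool's x, y, z in rad, then the finger opening in mm, from 0 to 91.8. In form: [[[x, y, z], [ax, ay, az], jaw], ...]. A call has 1 to 20 rows; each row shifts and turns the commanded pose from where the row before left it, along the tool's axes as they then stand; what a row does not reach is not made up. A row lasts 1/12 s, in which the tool goes at most 41.7 mm and 7.16 degrees, less where a joint would pass 70% of its speed; a pose out of reach is approached as far as the arm can. A call is refused whole if a number of a shift passes 41.7 or a number of a turn 0.125, either way. A call with a gripper value outside its range is refused whole. The fingers move at their own pace and stop on an object; "grip_force" is the grip in N (left out, the last holds). Time passes only in rows, so rows that do not move let the fingers close. It gives the time, the measured TCP pose, the force, the opening and the grip force at its end, in the units of the state.
- robot.observe(): the state, without advancing time (a new reading comes with each control period).
- imaging.capture(name): name is "scene" or "side" or "wrist"; returns a dict with "pixels" (384x512x3 uint8, red, green, blue), "fx", "fy", "cx", "cy" (pixels), "distortion" ([k1, k2, p1, p2, k3] as OpenCV has them; the pictures are not rectified), "world_from_camera" (4x4, takes a point from camera to world coordinates). Camera axes: x right, y up, looking along -z (the intrinsics and any distortion apply to the point x, -y, -z); pixel columns grow to the right and rows downward; lengths in m; the calibration is good to about 2 mm. A picture is of the moment at which its call begins. There is no depth.
- robot.job_done(): hands the job in; it is judged then, once.
The state is a dict: "time_s": time; "joint_pos": joint angles; "joint_velocities": joint speeds; "effort": joint torques, N m; "ee_pos": TCP position; "tcp_rot": TCP orientation; "force": force on the tool from outside, world axes, zero at the start; "torque": the same for the moment, N m; "finger_gap": opening from 0.0 (shut) to 1.0 (fully open); "gripper_force": force on a finger pad.
Only numpy, scipy, OpenCV 4.12 (cv2) and the standard library are available. Lean on these libraries where they do the work, as an engineer would, in place of code of your own. Each camera call takes 0.05 s, during which the arm holds its last target. There are 200 camera calls.

## Working session

There is one attempt and no reset: what is moved stays moved. The work goes in short steps, Python scripts to look and compute and a tool call to move; the robot and the scene stay as the last step left them, time stands still between calls to the robot, and variables do not carry over. Pictures are saved under pics/ and viewed, at most 10 in all, crops included, and the job is handed in when it is done.

Besides the shell and the picture viewer there is one more tool, called after "Request:" as name(argument=value, ...) on one line, values as JSON. apply_moves: Moves the arm, as the interface text tells. Its arguments: {"type":"object","properties":{"increments":{"type":"array"},"grip_force":{"type":"number"}},"required":["increments"]}

```bash
mkdir -p pics
cat > h.py <<'E'
import numpy as np, cv2
from station import robot, imaging
def cap(n):
    c=imaging.capture(n); c['K']=np.array([[c['fx'],0,c['cx']],[0,c['fy'],c['cy']],[0,0,1.]]); c['D']=np.array(c['distortion'],float); return c
def save(c,f,s=1): cv2.imwrite('pics/'+f,cv2.resize(c['pixels'][:,:,::-1],None,fx=s,fy=s))
def ray(c,px):
    p=cv2.undistortPoints(np.array(px,float).reshape(-1,1,2),c['K'],c['D']).reshape(-1,2)
    T=np.array(c['world_from_camera']); d=np.c_[p[:,0],-p[:,1],-np.ones(len(p))]@T[:3,:3].T
    return T[:3,3],d
def onz(c,px,z):
    o,d=ray(c,px); return o+d*((z-o[2])/d[:,2])[:,None]
def proj(c,P):
    T=np.linalg.inv(np.array(c['world_from_camera'])); q=np.array(P,float).reshape(-1,3)@T[:3,:3].T+T[:3,3]
    return cv2.projectPoints(q*[1,-1,-1],np.zeros(3),np.zeros(3),c['K'],c['D'])[0].reshape(-1,2)
E
python3 - <<'E'
from h import *
a=cap('scene');b=cap('side')
save(a,'scene.png',1.5);save(b,'side.png',1.5)
for c in(a,b): print(np.round(c['world_from_camera'],3).tolist(),c['fx'])
s=robot.observe();print(s['ee_pos'],np.round(s['tcp_rot'],3),s['force'])
E
```

```text
[[-0.691, 0.343, -0.636, -0.454], [-0.722, -0.298, 0.624, 0.928], [0.024, 0.891, 0.454, 0.743], [0.0, 0.0, 0.0, 1.0]] 473.1612755899871
[[0.993, 0.06, -0.098, 0.376], [-0.115, 0.542, -0.833, -1.18], [0.004, 0.839, 0.545, 0.792], [0.0, 0.0, 0.0, 1.0]] 365.24129038785014
[ 0.19798628 -0.48588224  0.2450954 ] [[ 0.926  0.377 -0.   ]
 [ 0.377 -0.926  0.001]
 [ 0.    -0.001 -1.   ]] [-0.01291273 -0.12242443  0.6255289 ]
```

View pics/scene.png

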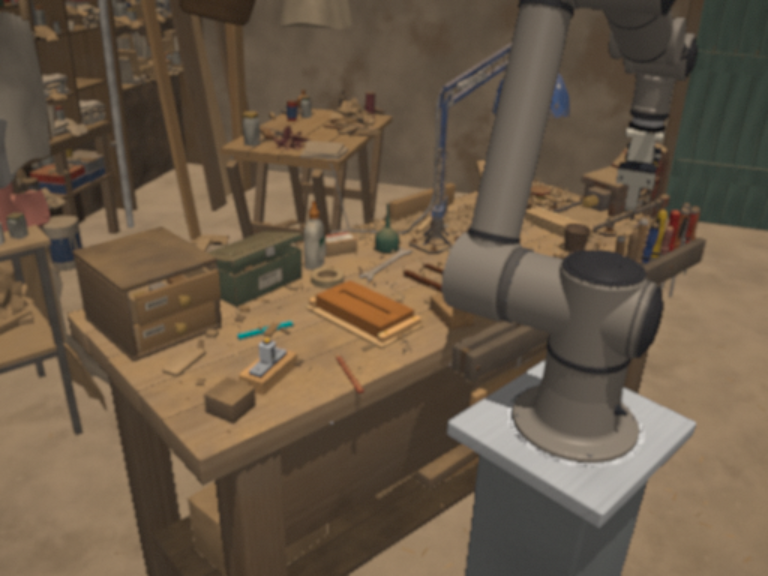

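View pics/side.png

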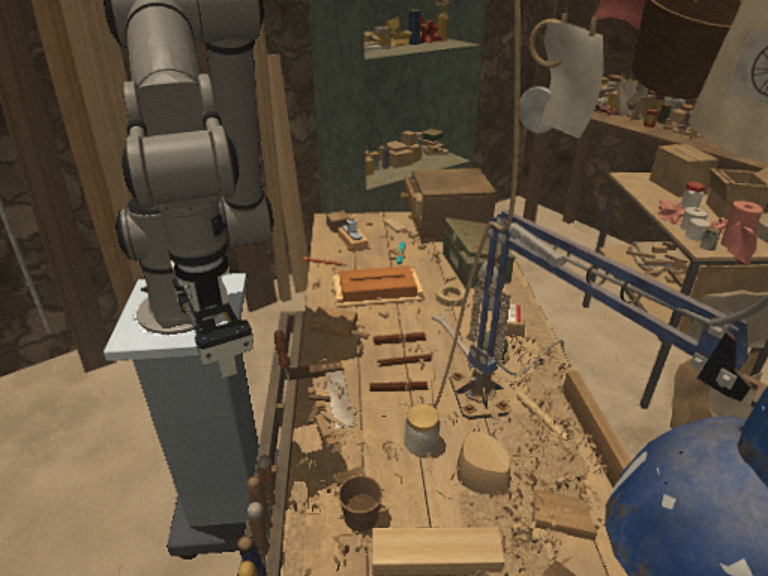

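The scene view shows the gauge at about (267,365), the board at (365,310), the turquoise decoy at (265,330). The side view shows the strips at (400,337), (405,360) and (398,386), and the stand at (352,237). These are pixels at 1.5x scale.

Run:
```python
from h import *
a=cap('scene');b=cap('side')
f=lambda c,l,z:print(np.round(onz(c,np.array(l)/1.5,z),3).tolist())
f(a,[[270,370]],.028); f(b,[[352,238]],.028)
f(a,[[366,310]],.039); f(b,[[378,282]],.039)
f(b,[[340,272],[417,271],[424,295],[340,298]],.039)
f(b,[[374,338],[426,335],[379,360],[432,356],[371,386],[427,386]],.01)
f(b,[[400,337],[405,360],[398,386],[450,290],[424,430]],.01)
```

```text
[[0.436, 0.318, 0.028]]
[[0.456, 0.277, 0.028]]
[[0.471, 0.049, 0.039]]
[[0.505, 0.006, 0.039]]
[[0.41, 0.066, 0.039], [0.614, 0.049, 0.039], [0.612, -0.067, 0.039], [0.404, -0.057, 0.039]]
[[0.475, -0.188, 0.01], [0.596, -0.19, 0.01], [0.477, -0.266, 0.01], [0.595, -0.266, 0.01], [0.452, -0.347, 0.01], [0.567, -0.36, 0.01]]
[[0.535, -0.191, 0.01], [0.534, -0.273, 0.01], [0.507, -0.353, 0.01], [0.693, -0.008, 0.01], [0.539, -0.478, 0.01]]
```

Request:
apply_moves(increments=[[[0, 0, 0], [0, 0, 0.0965], 91.8], [[0, 0, 0], [0, 0, 0.0965], 91.8], [[0, 0, 0], [0, 0, 0.0965], 91.8], [[0, 0, 0], [0, 0, 0.0965], 91.8], [[25, -18, -4], [0, 0, 0], 91.8], [[25, -18, -4], [0, 0, 0], 91.8], [[25, -18, -4], [0, 0, 0], 91.8], [[25, -18, -4], [0, 0, 0], 91.8], [[25, -18, -4], [0, 0, 0], 91.8], [[25, -18, -4], [0, 0, 0], 91.8], [[25, -18, -4], [0, 0, 0], 91.8], [[25, -18, -4], [0, 0, 0], 91.8], [[25, -18, -4], [0, 0, 0], 91.8], [[25, -18, -4], [0, 0, 0], 91.8], [[25, -18, -4], [0, 0, 0], 91.8], [[25, -18, -4], [0, 0, 0], 91.8], [[0, 0, 0], [0, 0, 0], 91.8], [[0, 0, 0], [0, 0, 0], 91.8]])

```text
time_s: 1.7
ee_pos: [0.4987, -0.269, 0.2934]
tcp_rot: [[1.0, 0.004, -0.0], [0.004, -1.0, -0.0], [-0.0, 0.0, -1.0]]
force: [0.5, -1.0, -0.3]
finger_gap: 0.996
gripper_force: 0.0
```

Run:
```python
from h import *
c=cap('wrist');save(c,'w1.png',1.5);cv2.imwrite('w1.png',c['pixels'][:,:,::-1])
print(np.round(c['world_from_camera'],3).tolist(),c['fx'])
s=robot.observe();print(s['ee_pos'],np.round(s['tcp_rot'],3).tolist(),s['force'])
print(np.round(onz(c,[[0,0],[511,0],[511,383],[0,383],[256,192]],0),3).tolist())
```

```text
[[0.003, 0.969, 0.248, 0.565], [-1.0, 0.004, 0.0, -0.269], [-0.001, -0.248, 0.969, 0.432], [0.0, 0.0, 0.0, 1.0]] 283.75496575478286
[ 0.49779052 -0.26972929  0.29325098] [[1.0, 0.002, -0.001], [0.002, -1.0, 0.0], [-0.001, -0.0, -1.0]] [-0.22682329 -0.21625579 -0.3968343 ]
[[0.738, 0.096, 0.0], [0.741, -0.639, 0.0], [0.041, -0.814, -0.0], [0.038, 0.262, -0.0], [0.454, -0.274, 0.0]]
```

View pics/w1.png

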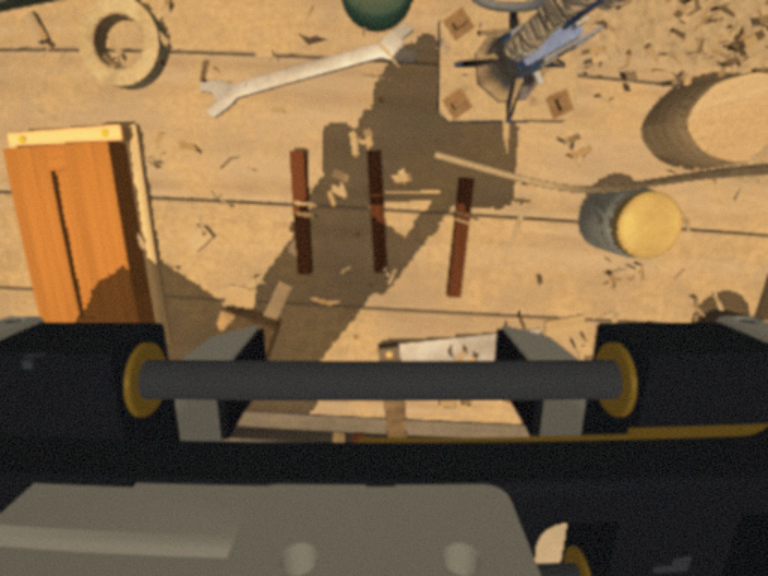

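Strips at about (302,211), (377,211) and (460,237) (1.5x), the board at left with its groove at x≈65, and the jar at (650,225). On to the board.

Request:
apply_moves(increments=[[[-6, -39, 0], [0, 0, 0], 91.8], [[-6, -39, 0], [0, 0, 0], 91.8], [[-6, -39, 0], [0, 0, 0], 91.8], [[-6, -39, 0], [0, 0, 0], 91.8], [[-6, -39, 0], [0, 0, 0], 91.8], [[-6, -39, 0], [0, 0, 0], 91.8], [[-6, -39, 0], [0, 0, 0], 91.8], [[0, 0, 0], [0, 0, 0], 91.8], [[0, 0, 0], [0, 0, 0], 91.8]])

```text
time_s: 2.5
ee_pos: [0.4549, 0.0035, 0.2939]
tcp_rot: [[1.0, 0.003, 0.0], [0.003, -1.0, -0.001], [0.0, 0.001, -1.0]]
force: [0.1, 0.2, 0.7]
finger_gap: 1.002
gripper_force: 0.0
```

Run:
```python
from h import *
c=cap('wrist');save(c,'w2.png',1.5);cv2.imwrite('w2.png',c['pixels'][:,:,::-1])
import pickle;pickle.dump(c,open('w2.pkl','wb'))
# strips from w1 camera not re-capturable: reuse saved pose
```

```text
(no output)
```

View pics/w2.png

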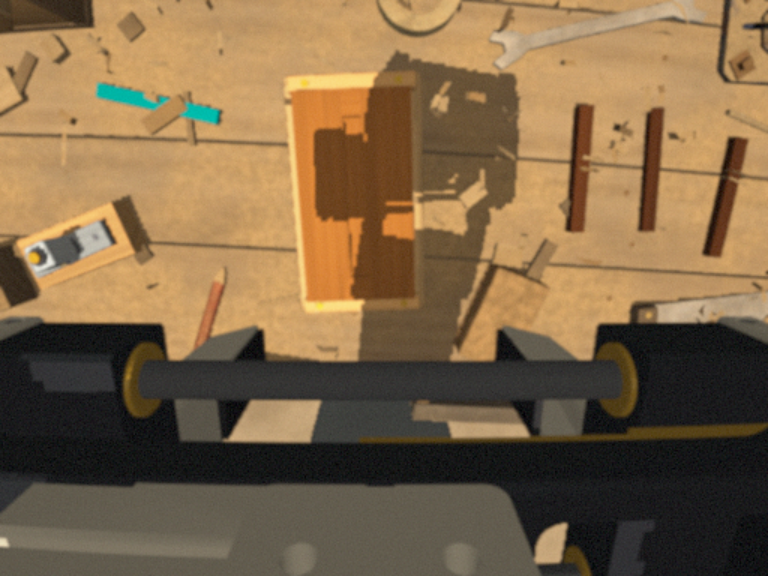

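Request:
apply_moves(increments=[[[-4, -36, 0], [0, 0, 0], 91.8], [[-4, -36, 0], [0, 0, 0], 91.8], [[-4, -36, 0], [0, 0, 0], 91.8], [[-4, -36, 0], [0, 0, 0], 91.8], [[-4, -36, 0], [0, 0, 0], 91.8], [[-4, -36, 0], [0, 0, 0], 91.8], [[-4, -36, 0], [0, 0, 0], 91.8], [[-4, -36, 0], [0, 0, 0], 91.8], [[0, 0, 0], [0, 0, 0], 91.8], [[0, 0, 0], [0, 0, 0], 91.8]])

```text
time_s: 3.38
ee_pos: [0.4243, 0.2906, 0.293]
tcp_rot: [[1.0, 0.001, -0.001], [0.001, -1.0, -0.001], [-0.001, 0.001, -1.0]]
force: [-0.3, -1.3, 0.9]
finger_gap: 1.0
gripper_force: 0.0
```

Run:
```python
from h import *
c=cap('wrist');save(c,'w3.png',1.5);cv2.imwrite('w3.png',c['pixels'][:,:,::-1])
import pickle;pickle.dump(c,open('w3.pkl','wb'))
print(robot.observe()['ee_pos'])
```

```text
[0.42438272 0.28966968 0.29310206]
```

View pics/w3.png

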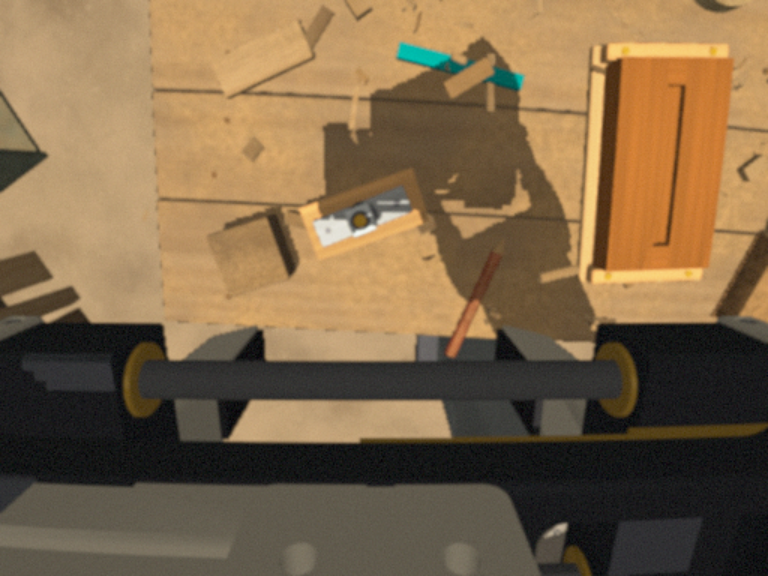

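w3 shows the gauge button at (360,220), the stand corners near (303,211), (412,170), (428,222) and (321,260), and the groove's dark line running from (685,85) to (660,245).

Run:
```python
from h import *
import pickle
c=pickle.load(open('w3.pkl','rb'))
p=lambda l,z:onz(c,(np.array(l)+.5)/1.5-.5,z)
print(p([[360,220]],.080))
q=p([[303,211],[412,170],[428,222],[321,260]],.028);print(q.round(4),q.mean(0),np.degrees(np.arctan2(*(q[1]-q[0])[1::-1])),np.degrees(np.arctan2(*(q[2]-q[3])[1::-1])))
q=p([[683,85],[657,245]],.039);print(q.round(4))
q=p([[622,57],[733,57],[712,272],[607,272]],.039);print(q.round(4),q.mean(0))
im=c['pixels'][:,:,::-1]
a=cv2.resize(im[100:180,190:300],None,fx=5,fy=5,interpolation=2)
b=cv2.resize(im[25:195,385:500],None,fx=2.35,fy=2.35,interpolation=2)
o=np.zeros((400,830,3),np.uint8);o[:,:550]=a;o[:b.shape[0],550:550+b.shape[1]]=b[:400];cv2.imwrite('pics/z3.png',o[:,:800])
```

```text
[[0.45811243 0.3066863  0.08      ]]
[[0.4618 0.3625 0.028 ]
 [0.499  0.261  0.028 ]
 [0.4516 0.245  0.028 ]
 [0.4151 0.347  0.028 ]] [0.45688595 0.30386898 0.028     ] -69.8579022183508 -70.33654586963704
[[0.5753 0.023  0.039 ]
 [0.4325 0.0269 0.039 ]]
[[ 0.5961  0.0816  0.039 ]
 [ 0.6008 -0.0212  0.039 ]
 [ 0.4066 -0.0342  0.039 ]
 [ 0.4061  0.0728  0.039 ]] [0.50239071 0.02475155 0.039     ]
```

View pics/z3.png

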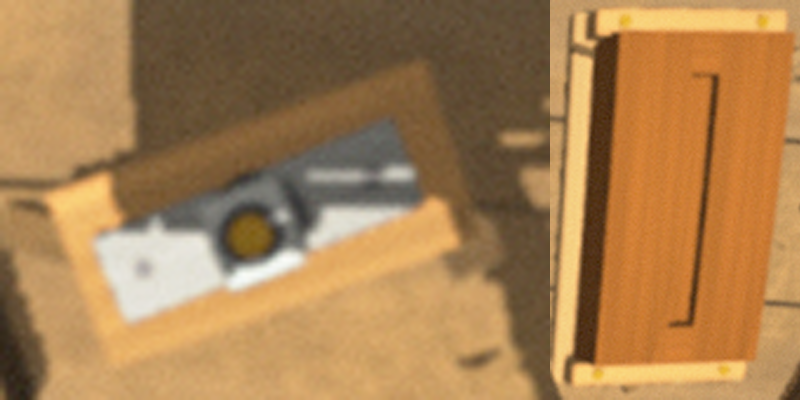

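Request:
apply_moves(increments=[[[17, -8, 20], [0, 0, 0], 50], [[16, -7, 20], [0, 0, 0], 50], [[0, 0, 25], [0, 0, -0.0873], 50], [[0, 0, 25], [0, 0, -0.0873], 50], [[0, 0, 25], [0, 0, -0.0873], 50], [[0, 0, 25], [0, 0, -0.0873], 50], [[0, 0, 20], [0, 0, 0], 50], [[0, 0, 10], [0, 0, 0], 50], [[0, 0, 0], [0, 0, 0], 50], [[0, 0, 0], [0, 0, 0], 50]])

```text
time_s: 4.27
ee_pos: [0.4574, 0.3048, 0.1241]
tcp_rot: [[0.94, 0.341, 0.0], [0.341, -0.94, -0.0], [-0.0, 0.0, -1.0]]
force: [0.1, 0.7, 0.4]
finger_gap: 0.546
gripper_force: 0.0
```

Run:
```python
from h import *
c=cap('wrist');save(c,'w4.png',1.5)
s=robot.observe();print(s['ee_pos'],np.round(s['tcp_rot'],3).tolist())
print(proj(c,[[.4575,.305,.08],[.4575,.305,.028]])*1.5)
```

```text
[0.45762881 0.30533487 0.12481563] [[0.94, 0.341, 0.002], [0.341, -0.94, 0.001], [0.002, 0.0, -1.0]]
[[379.17625896 328.84674995]
 [379.30361229 297.95614205]]
```

View pics/w4.png

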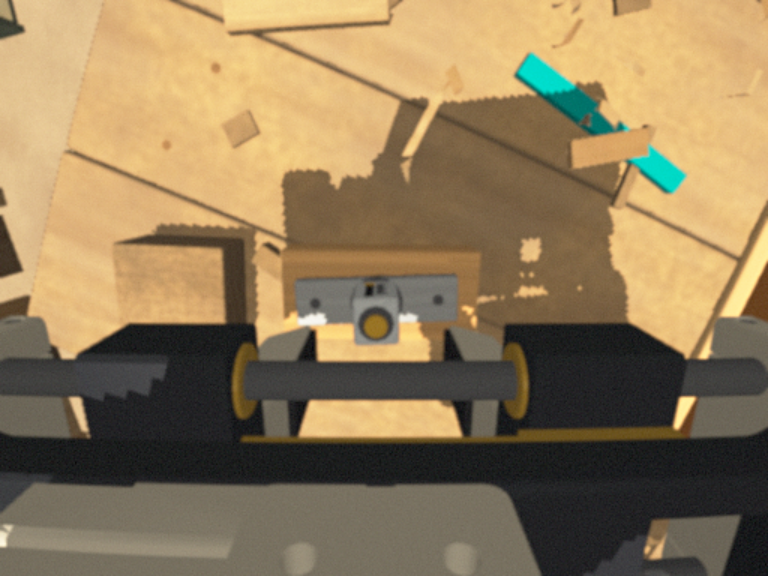

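The gauge sits square between the fingers, with its button at (375,324). I go down and grip.

Request:
apply_moves(increments=[[[1, 0, 20], [0, 0, 0], 50], [[0, 0, 20], [0, 0, 0], 50], [[0, 0, 15], [0, 0, 0], 50], [[0, 0, 7], [0, 0, 0], 50], [[0, 0, 0], [0, 0, 0], 50], [[0, 0, 0], [0, 0, 0], 15], [[0, 0, 0], [0, 0, 0], 15], [[0, 0, 0], [0, 0, 0], 15], [[0, 0, 0], [0, 0, 0], 15], [[0, 0, 0], [0, 0, 0], 15], [[0, 0, 0], [0, 0, 0], 15], [[0, 0, 0], [0, 0, 0], 15]], grip_force=40)

```text
time_s: 5.32
ee_pos: [0.4577, 0.3065, 0.0624]
tcp_rot: [[0.939, 0.343, 0.001], [0.343, -0.939, 0.0], [0.001, -0.0, -1.0]]
force: [-1.5, 0.3, 6.3]
finger_gap: 0.236
gripper_force: 39.8
```

Request:
apply_moves(increments=[[[0, 0, -8], [0, 0, 0], 15], [[0, 0, -20], [0, 0, 0], 15], [[0, 0, -30], [0, 0, 0], 15], [[0, 0, -30], [0, 0, 0], 15], [[0, 0, -30], [0, 0, 0.079], 15], [[0, 0, -30], [0, 0, 0.079], 15], [[0, 0, -20], [0, 0, 0.079], 15], [[0, 0, 0], [0, 0, 0.079], 15], [[-5, 36, 0], [0, 0, 0], 15], [[-5, 36, 0], [0, 0, 0], 15], [[-5, 36, 0], [0, 0, 0], 15], [[-5, 36, 0], [0, 0, 0], 15], [[-5, 36, 0], [0, 0, 0], 15], [[-5, 36, 0], [0, 0, 0], 15], [[-5, 34, 0], [0, 0, 0], 15], [[0, 0, 0], [0, 0, 0], 15], [[0, 0, 0], [0, 0, 0], 15]])

```text
time_s: 6.73
ee_pos: [0.4305, 0.0538, 0.2298]
tcp_rot: [[1.0, 0.03, -0.0], [0.03, -1.0, 0.0], [-0.0, -0.0, -1.0]]
force: [0.4, 0.2, -1.8]
finger_gap: 0.237
gripper_force: 39.8
```

Run:
```python
from h import *
import pickle
c=cap('wrist');pickle.dump(c,open('w5.pkl','wb'));save(c,'w5.png',1.5)
s=robot.observe();print(s['ee_pos'],np.round(s['tcp_rot'],3).tolist(),s['force'])
```

```text
[0.43069087 0.05485547 0.22984098] [[0.999, 0.032, -0.0], [0.032, -0.999, 0.0], [-0.0, -0.0, -1.0]] [ 0.84233172 -0.39926634 -1.84836626]
```

View pics/w5.png

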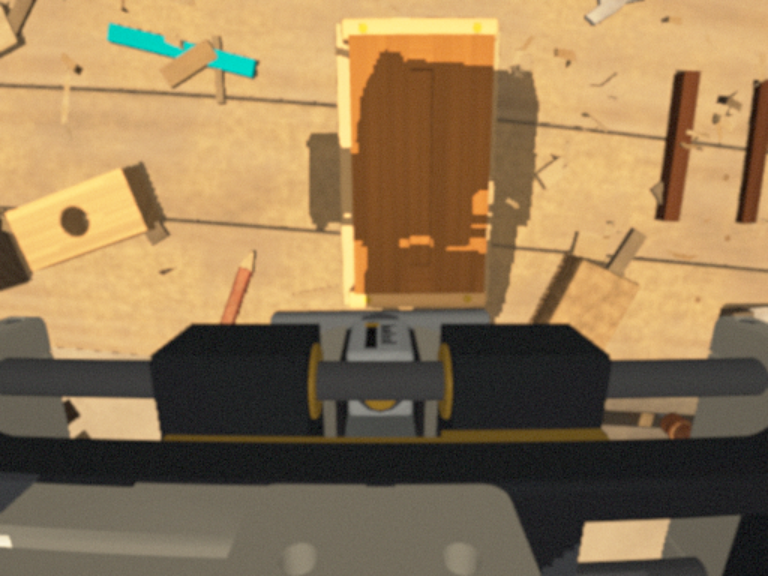

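The board face corners lie near (350,36), (497,36), (487,296) and (360,296), and the groove's right wall runs from (433,70) to (431,265). The empty stand hole is at (74,222).

Run:
```python
from h import *
import pickle
for f,pts in (('w5',([[350,36],[497,36],[487,296],[360,296]],[[433,70],[431,265]])),('w3',([[621.5,57],[733,57],[709,270],[607,272]],[[683.4,85],[667,245]]))):
    c=pickle.load(open(f+'.pkl','rb'))
    for l in pts:
        q=onz(c,(np.array(l)+.5)/1.5-.5,.039);print(q[:,:2].round(4).tolist(),q.mean(0).round(4))
c=pickle.load(open('w5.pkl','rb'));print(onz(c,(np.array([[74,222]])+.5)/1.5-.5,.028))
im=c['pixels'][20:205,225:335,::-1].astype(float)
im=np.clip(im*1.6,0,255).astype(np.uint8);cv2.imwrite('pics/z5.png',cv2.resize(im,None,fx=3.2,fy=3.2,interpolation=2))
```

```text
[[0.5954, 0.0797], [0.5991, -0.0242], [0.4085, -0.0332], [0.4055, 0.0689]] [0.5021 0.0228 0.039 ]
[[0.5746, 0.02], [0.4325, 0.0135]] [0.5035 0.0167 0.039 ]
[[0.596, 0.082], [0.6008, -0.0212], [0.4085, -0.0307], [0.4061, 0.0728]] [0.5029 0.0258 0.039 ]
[[0.5753, 0.0226], [0.4326, 0.0169]] [0.504  0.0197 0.039 ]
[[0.45798026 0.30505389 0.028     ]]
```

View pics/z5.png

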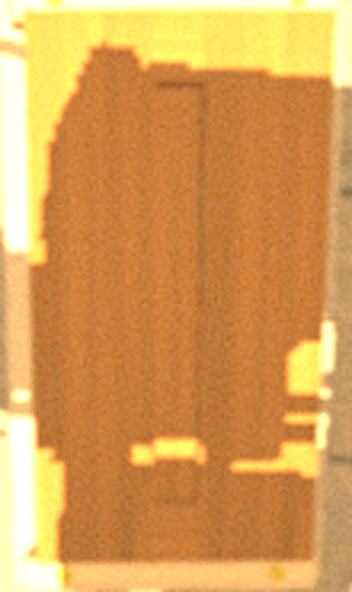

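Request:
apply_moves(increments=[[[24, 11, 15], [0, 0, 0], 15], [[24, 11, 15], [0, 0, 0], 15], [[23.4, 9.6, 15], [0, 0, 0], 15], [[0, 0, 25], [0, 0, -0.015], 15], [[0, 0, 25], [0, 0, 0], 15], [[0, 0, 20], [0, 0, 0], 15], [[0, 0, 12], [0, 0, 0], 15], [[0, 0, 0], [0, 0, 0], 15], [[0, 0, 0], [0, 0, 0], 15]])

```text
time_s: 7.53
ee_pos: [0.5032, 0.0273, 0.1023]
tcp_rot: [[0.999, 0.051, -0.002], [0.051, -0.999, 0.0], [-0.002, -0.0, -1.0]]
force: [1.0, 0.4, -1.7]
finger_gap: 0.238
gripper_force: 39.8
```

Run:
```python
from h import *
c=cap('wrist');save(c,'w6.png',1.5)
b=cap('side');P=proj(b,[.503,.0255,.06])[0];print(P)
x,y=P.astype(int);cr=b['pixels'][y-35:y+35,x-45:x+45,::-1];cv2.imwrite('s6.png',cr)
a=cv2.resize(c['pixels'][:300,100:420,::-1],None,fx=1.25,fy=1.25)
d=cv2.resize(cr,None,fx=4,fy=4,interpolation=2);o=np.zeros((380,780,3),np.uint8);o[:375,:400]=a;o[:280,410:770]=d;cv2.imwrite('pics/z6.png',o)
s=robot.observe();print(s['ee_pos'],np.round(s['tcp_rot'],3).tolist(),s['force'])
```

```text
[250.93360041 180.77335685]
[0.50407275 0.02682826 0.1036167 ] [[0.999, 0.05, 0.002], [0.05, -0.999, -0.0], [0.002, 0.0, -1.0]] [ 0.5545549   0.02896019 -1.97727595]
```

View pics/z6.png

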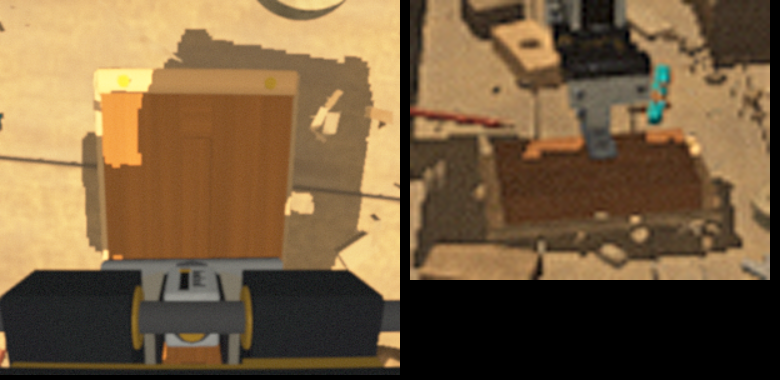

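Run:
```python
from h import *
c=cap('wrist');g=cv2.cvtColor(c['pixels'],cv2.COLOR_RGB2GRAY).astype(float)
# row bands below the groove end: dark/bright steps
for r0 in (120,140,160,180,195):
    p=g[r0:r0+10,225:300].mean(0); d=np.diff(cv2.GaussianBlur(p[None],(3,1),0)[0])
    k=np.argsort(-abs(d))[:6]; print(r0,[(int(i)+225.5,round(d[i],1)) for i in sorted(k)])
    for e in (-.00825,.00825):
        xs=onz(c,[[256,r0+5]],.039)[0,0]; print('   pred',proj(c,[[xs,.0255+(xs-.503)*.046+e,.039]])[0].round(1), round(xs,3))
```

```text
120 [(244.5, np.float64(1.9)), (245.5, np.float64(1.8)), (258.5, np.float64(1.5)), (266.5, np.float64(-2.3)), (268.5, np.float64(2.2)), (269.5, np.float64(1.9))]
   pred [266.9 125.6] 0.567
   pred [243.3 124.4] 0.567
140 [(244.5, np.float64(1.8)), (265.5, np.float64(-2.1)), (266.5, np.float64(-1.4)), (268.5, np.float64(1.7)), (269.5, np.float64(1.5)), (292.5, np.float64(-1.7))]
   pred [266.6 145.5] 0.553
   pred [243.4 144.4] 0.553
160 [(235.5, np.float64(-1.4)), (244.5, np.float64(2.5)), (245.5, np.float64(1.7)), (265.5, np.float64(-2.2)), (283.5, np.float64(1.4)), (284.5, np.float64(1.8))]
   pred [266.3 165.5] 0.538
   pred [243.4 164.4] 0.538
180 [(236.5, np.float64(-1.6)), (244.5, np.float64(2.0)), (245.5, np.float64(2.0)), (263.5, np.float64(-1.7)), (264.5, np.float64(-2.2)), (294.5, np.float64(-1.5))]
   pred [266.  185.5] 0.524
   pred [243.5 184.4] 0.524
195 [(237.5, np.float64(-1.8)), (244.5, np.float64(2.0)), (251.5, np.float64(-1.6)), (252.5, np.float64(-1.6)), (263.5, np.float64(-1.7)), (264.5, np.float64(-2.6))]
   pred [265.7 200.5] 0.512
   pred [243.6 199.4] 0.512
```

Request:
apply_moves(increments=[[[0, 1, 10], [0, 0, 0], 15], [[0, 0, 8], [0, 0, 0], 15], [[0, 0, 5], [0, 0, 0], 15], [[0, 0, 3], [0, 0, 0], 15], [[0, 0, 1], [0, 0, 0], 15], [[0, 0, 0], [0, 0, 0], 15], [[0, 0, 0], [0, 0, 0], 15]])

```text
time_s: 8.27
ee_pos: [0.5037, 0.025, 0.0761]
tcp_rot: [[0.999, 0.049, 0.001], [0.049, -0.999, -0.0], [0.001, 0.0, -1.0]]
force: [1.0, 0.1, 2.0]
finger_gap: 0.233
gripper_force: 39.8
```

Request:
apply_moves(increments=[[[0, 0, 1], [0, 0, 0], 15], [[0, 0, 0], [0, 0, 0], 15], [[0, 0, 1], [0, 0, 0], 15], [[0, 0, 0], [0, 0, 0], 15], [[0, 0, 0], [0, 0, 0], 15]])

```text
time_s: 8.68
ee_pos: [0.5037, 0.0251, 0.0738]
tcp_rot: [[0.999, 0.049, 0.001], [0.049, -0.999, -0.0], [0.001, 0.0, -1.0]]
force: [1.8, 0.3, 3.8]
finger_gap: 0.237
gripper_force: 39.8
```

Request:
apply_moves(increments=[[[0, 0, 0.6], [0, 0, 0], 15], [[0, 0, 0], [0, 0, 0], 15], [[0, 0, 0], [0, 0, 0], 15]])

```text
time_s: 8.93
ee_pos: [0.5037, 0.025, 0.0734]
tcp_rot: [[0.999, 0.049, 0.001], [0.049, -0.999, -0.0], [0.001, 0.0, -1.0]]
force: [1.6, 0.4, 5.9]
finger_gap: 0.239
gripper_force: 39.8
```

Request:
apply_moves(increments=[[[0, 0, 0.4], [0, 0, 0], 15], [[0, 0, 0], [0, 0, 0], 15], [[0, 0, 0], [0, 0, 0], 15]])

```text
time_s: 9.18
ee_pos: [0.5037, 0.025, 0.0734]
tcp_rot: [[0.999, 0.049, 0.001], [0.049, -0.999, -0.0], [0.001, 0.0, -1.0]]
force: [-0.2, 0.2, 8.6]
finger_gap: 0.239
gripper_force: 39.8
```

Request:
apply_moves(increments=[[[0, 0, 0.4], [0, 0, 0], 15], [[0, 0, 0], [0, 0, 0], 15], [[0, 0, 0], [0, 0, 0], 15], [[0, 0, 0], [0, 0, 0], 15], [[0, 0, 0], [0, 0, 0], 15], [[0, 0, 0], [0, 0, 0], 15], [[0, 0, 0], [0, 0, 0], 15], [[0, 0, 0], [0, 0, 0], 15], [[0, 0, 0], [0, 0, 0], 15], [[0, 0, 0], [0, 0, 0], 15], [[0, 0, 0], [0, 0, 0], 15], [[0, 0, 0], [0, 0, 0], 15], [[0, 0, 0], [0, 0, 0], 15], [[0, 0, 0], [0, 0, 0], 15]])

```text
time_s: 10.35
ee_pos: [0.5037, 0.025, 0.0734]
tcp_rot: [[0.999, 0.049, 0.001], [0.049, -0.999, -0.0], [0.001, 0.0, -1.0]]
force: [-2.0, -0.5, 12.2]
finger_gap: 0.238
gripper_force: 39.8
```

Run:
```python
from h import *
import pickle
c=cap('wrist');pickle.dump(c,open('w7.pkl','wb'))
c0=pickle.load(open('w5.pkl','rb'))
s=robot.observe();print(s['force'],s['ee_pos'])
for n,k in(('q0',c0),('now',c)):
    R=k['pixels'][205:295,220:290].astype(int)
    h=cv2.cvtColor(R.astype(np.uint8),cv2.COLOR_RGB2HSV)
    m=((h[...,0]>14)&(h[...,0]<32)&(h[...,1]>110)&(h[...,2]>50)).astype(np.uint8)
    num,_,st,ce=cv2.connectedComponentsWithStats(m)
    print(n,[(st[i].tolist(),(ce[i]+[220,205]).round(1).tolist()) for i in range(1,num) if st[i,4]>2])
    T=np.array(k['world_from_camera']); 
    tp=c0 is k
    # tcp pose
    x=np.array([.4307,.0549,.2298]) if tp else np.array(s['ee_pos'])
    Rt=np.array([[.9995,.031,0],[.031,-.9995,0],[0,0,-1]]) if tp else np.array(s['tcp_rot'])
    for q in (0,4,8,12):
        print(q,proj(k,[x+Rt@[.0015,0,-(.0176+q/1e3)],x+Rt@[.0135,0,.006-q/1e3]]).round(1).tolist())
```

```text
[-0.85233416 -0.43947522 13.88265433] [0.50370717 0.02503163 0.07335765]
q0 [([0, 0, 57, 3, 107], [246.2, 205.5]), ([58, 0, 10, 1, 10], [282.5, 205.0]), ([24, 10, 8, 4, 25], [247.5, 216.2]), ([23, 62, 21, 7, 107], [253.0, 269.3]), ([0, 85, 70, 5, 241], [254.8, 292.7])]
0 [[250.3, 260.8], [250.6, 219.6]]
4 [[250.2, 265.0], [250.6, 222.2]]
8 [[250.1, 269.4], [250.5, 224.9]]
12 [[250.0, 274.2], [250.4, 227.8]]
now [([23, 16, 9, 5, 37], [247.1, 222.9]), ([0, 62, 70, 28, 765], [253.4, 282.7]), ([12, 78, 2, 2, 3], [232.3, 283.3]), ([44, 81, 3, 2, 4], [265.0, 286.2])]
0 [[252.7, 261.2], [252.8, 220.0]]
4 [[252.7, 265.4], [252.8, 222.6]]
8 [[252.7, 269.9], [252.8, 225.3]]
12 [[252.7, 274.6], [252.8, 228.2]]
```

Request:
apply_moves(increments=[[[0, 0, -2.7], [0, 0, 0], 15], [[0, 0, -3], [0, 0, 0], 15], [[0, 0, -2], [0, 0, 0], 15], [[0, 0, 0], [0, 0, 0], 15], [[0, 0, 0], [0, 0, 0], 15]])

```text
time_s: 10.82
ee_pos: [0.5035, 0.0251, 0.08]
tcp_rot: [[0.999, 0.049, 0.0], [0.049, -0.999, -0.0], [0.0, 0.0, -1.0]]
force: [2.4, -1.0, 2.3]
finger_gap: 0.235
gripper_force: 39.8
```

```bash
cat > f.py <<'E'
from h import *
F=[];Z=[]
for i in range(6):
    c=cap('wrist');s=robot.observe();F.append(s['force'][2]);Z.append(s['ee_pos'][2])
R=c['pixels'][205:240,220:290]
h=cv2.cvtColor(R,cv2.COLOR_RGB2HSV);m=((h[...,0]>14)&(h[...,0]<32)&(h[...,1]>110)&(h[...,2]>50)).astype(np.uint8)
num,_,st,ce=cv2.connectedComponentsWithStats(m)
print(np.mean(F),np.std(F),np.mean(Z),[(st[i,4],(ce[i]+[220,205]).round(1).tolist()) for i in range(1,num) if st[i,4]>8])
E
python3 f.py
```

```text
2.2979857173875713 0.37606993941147276 0.07987580208151077 [(np.int32(31), [247.4, 218.6])]
```

Request:
apply_moves(increments=[[[0, 0, -2], [0, 0, 0], 15], [[0, 0, 0], [0, 0, 0], 15], [[0, 0, 0], [0, 0, 0], 15]])

```text
time_s: 11.37
ee_pos: [0.5031, 0.0252, 0.082]
tcp_rot: [[0.999, 0.049, -0.001], [0.049, -0.999, -0.0], [-0.001, 0.0, -1.0]]
force: [1.2, -0.2, 2.0]
finger_gap: 0.238
gripper_force: 39.8
```

```bash
python3 f.py
```

```text
1.5260295656336782 0.42959014452113115 0.08189349595990923 [(np.int32(29), [247.4, 217.6])]
```

Request:
apply_moves(increments=[[[0, 0, -1], [0, 0, 0], 15], [[0, 0, 0], [0, 0, 0], 15], [[0, 0, 0], [0, 0, 0], 15]])

```text
time_s: 11.92
ee_pos: [0.5032, 0.0251, 0.083]
tcp_rot: [[0.999, 0.049, -0.0], [0.049, -0.999, -0.0], [-0.0, 0.0, -1.0]]
force: [1.1, -0.3, 1.3]
finger_gap: 0.241
gripper_force: 39.8
```

```bash
python3 f.py
```

```text
1.6719109741280487 0.4736880578365172 0.08292867485210496 [(np.int32(29), [247.4, 217.4])]
```

Request:
apply_moves(increments=[[[0, 0, -1], [0, 0, 0], 15], [[0, 0, 0], [0, 0, 0], 15], [[0, 0, 0], [0, 0, 0], 15]])

```text
time_s: 12.47
ee_pos: [0.5032, 0.0251, 0.084]
tcp_rot: [[0.999, 0.049, -0.0], [0.049, -0.999, -0.0], [-0.0, 0.0, -1.0]]
force: [0.1, 1.6, 0.7]
finger_gap: 0.238
gripper_force: 39.8
```

```bash
python3 f.py
```

```text
1.2786801090778543 0.42331643278849584 0.08395276798340585 [(np.int32(25), [247.6, 216.7])]
```

Request:
apply_moves(increments=[[[0, 0, -1], [0, 0, 0], 15], [[0, 0, 0], [0, 0, 0], 15], [[0, 0, 0], [0, 0, 0], 15]])

```text
time_s: 13.02
ee_pos: [0.5031, 0.0252, 0.0848]
tcp_rot: [[0.999, 0.049, -0.001], [0.049, -0.999, 0.0], [-0.001, -0.0, -1.0]]
force: [-0.0, 0.1, -1.5]
finger_gap: 0.238
gripper_force: 39.8
```

```bash
python3 f.py
```

```text
-1.6141057105039733 0.4155944327593944 0.0848104578294843 [(np.int32(27), [247.4, 216.4])]
```

Contact is lost about 11 mm above the face-contact height, so the depth is about 7 mm and strip_9 is the one to use. Next I return the gauge.

Request:
apply_moves(increments=[[[0, 0, -20], [0, 0, 0], 15], [[0, 0, -35], [0, 0, 0], 15], [[0, 0, -30], [0, 0, 0], 15], [[-4, -35.4, 0], [0, 0, 0], 15], [[-4, -35.4, 0], [0, 0, 0], 15], [[-4, -35.4, 0], [0, 0, 0], 15], [[-4, -35.4, 0], [0, 0, 0], 15], [[-4, -35.4, 0], [0, 0, 0], 15], [[-4, -35.4, 0], [0, 0, 0], 15], [[-4, -35.4, 0], [0, 0, 0], 15], [[-3.6, -35.4, 0], [0, 0, 0], 15], [[0, 0, 0], [0, 0, -0.0753], 15], [[0, 0, 0], [0, 0, -0.0753], 15], [[0, 0, 0], [0, 0, -0.0753], 15], [[0, 0, 0], [0, 0, -0.0753], 15], [[0, 0, 30], [0, 0, 0], 15], [[0, 0, 30], [0, 0, 0], 15], [[0, 0, 0], [0, 0, 0], 15], [[0, 0, 0], [0, 0, 0], 15]])

```text
time_s: 14.9
ee_pos: [0.457, 0.3059, 0.1089]
tcp_rot: [[0.939, 0.343, -0.004], [0.343, -0.939, -0.002], [-0.004, 0.001, -1.0]]
force: [1.0, -0.2, -1.3]
finger_gap: 0.24
gripper_force: 39.8
```

```bash
cat > t.py <<'E'
from h import *
import sys
# target x y z yaw -> tool-frame delta
t=np.array(list(map(float,sys.argv[1:4])));s=robot.observe();R=np.array(s['tcp_rot']);yaw=np.arctan2(R[1,0],R[0,0])
print('mm',(R.T@(t-s['ee_pos'])*1e3).round(1),'az',-(float(sys.argv[4])-yaw),'F',np.round(s['force'],1))
E
python3 t.py .4577 .3065 .0624 .350
```

```text
mm [ 1.1 -0.3 46.5] az 5.692346773839008e-05 F [ 1.  -0.2 -1.3]
```

Request:
apply_moves(increments=[[[0.7, 0, 15], [0, 0, 0], 15], [[0, 0, 15], [0, 0, 0], 15], [[0, 0, 10], [0, 0, 0], 15], [[0, 0, 5], [0, 0, 0], 15], [[0, 0, 1], [0, 0, 0], 15], [[0, 0, 0], [0, 0, 0], 15], [[0, 0, 0], [0, 0, 0], 15], [[0, 0, 0], [0, 0, 0], 15]])

```text
time_s: 15.57
ee_pos: [0.4591, 0.3069, 0.0649]
tcp_rot: [[0.939, 0.343, 0.001], [0.343, -0.939, 0.001], [0.002, -0.0, -1.0]]
force: [-0.3, 0.9, -2.6]
finger_gap: 0.234
gripper_force: 39.8
```

Request:
apply_moves(increments=[[[-1, 0, 1.5], [0, 0, 0], 15], [[0, 0, 1], [0, 0, 0], 15], [[0, 0, 0], [0, 0, 0], 15], [[0, 0, 0], [0, 0, 0], 15]])

```text
time_s: 15.9
ee_pos: [0.4578, 0.3064, 0.0624]
tcp_rot: [[0.939, 0.343, 0.001], [0.343, -0.939, 0.0], [0.001, 0.0, -1.0]]
force: [-2.7, -1.6, 6.0]
finger_gap: 0.235
gripper_force: 39.8
```

Request:
apply_moves(increments=[[[0, 0, 0], [0, 0, 0], 50], [[0, 0, 0], [0, 0, 0], 50], [[0, 0, 0], [0, 0, 0], 50], [[0, 0, 0], [0, 0, 0], 50], [[0, 0, 0], [0, 0, 0], 50], [[0, 0, -10], [0, 0, 0], 50], [[0, 0, -25], [0, 0, 0], 50], [[0, 0, -35], [0, 0, 0], 50], [[0, 0, -40], [0, 0, 0.0875], 50], [[0, 0, -40], [0, 0, 0.0875], 50], [[0, 0, -20], [0, 0, 0.0875], 50], [[0, 0, 0], [0, 0, 0.0875], 50]])

```text
time_s: 16.9
ee_pos: [0.4597, 0.3074, 0.2382]
tcp_rot: [[1.0, -0.004, 0.01], [-0.004, -1.0, 0.005], [0.01, -0.005, -1.0]]
force: [0.7, 0.6, 0.3]
finger_gap: 0.547
gripper_force: 0.0
```

Request:
apply_moves(increments=[[[0, 38, 0], [0, 0, 0], 50], [[0, 38, 0], [0, 0, 0], 50], [[0, 38, 0], [0, 0, 0], 50], [[0, 38, 0], [0, 0, 0], 50], [[0, 38, 0], [0, 0, 0], 50], [[0, 38, 0], [0, 0, 0], 50], [[0, 38, 0], [0, 0, 0], 50], [[0, 38, 0], [0, 0, 0], 50], [[0, 38, 0], [0, 0, 0], 50], [[0, 38, 0], [0, 0, 0], 50], [[0, 38, 0], [0, 0, 0], 50], [[0, 38, 0], [0, 0, 0], 50], [[0, 38, 0], [0, 0, 0], 50], [[0, 38, 0], [0, 0, 0], 50], [[0, 38, 0], [0, 0, 0], 50], [[0, 0, 0], [0, 0, 0], 50], [[0, 0, 0], [0, 0, 0], 50]])

```text
time_s: 18.32
ee_pos: [0.4573, -0.2653, 0.2317]
tcp_rot: [[1.0, -0.003, 0.0], [-0.003, -1.0, 0.0], [0.0, -0.0, -1.0]]
force: [-0.1, 1.2, -0.2]
finger_gap: 0.546
gripper_force: 0.0
```

```bash
cat > m.py <<'E'
from h import *
import pickle
c=cap('wrist');pickle.dump(c,open('w8.pkl','wb'))
s=robot.observe();print(np.array(s['ee_pos']).round(4))
hs=cv2.cvtColor(c['pixels'],cv2.COLOR_RGB2HSV);print('cam',np.array(c['world_from_camera'])[:3,3].round(3))
m=(((hs[...,0]<13)|(hs[...,0]>170))&(hs[...,1]>110)&(hs[...,2]<150)).astype(np.uint8);m[215:]=0
m=cv2.morphologyEx(m,cv2.MORPH_OPEN,np.ones((3,3)))
for k in cv2.findContours(m,0,2)[0]:
    if cv2.contourArea(k)<300: continue
    r=cv2.minAreaRect(k);b=cv2.boxPoints(r)
    w=onz(c,b,.010);L=sorted(np.linalg.norm(w-np.roll(w,1,0),axis=1))
    i=hs[int(r[0][1]),int(r[0][0])]
    print(np.round(r[0],1),'ctr',w.mean(0)[:2].round(4),'sides mm',(np.array(L)*1e3).round(1),w[:,:2].round(3).tolist())
E
python3 m.py
```

```text
[ 0.4574 -0.2638  0.2317]
cam [ 0.523 -0.266  0.37 ]
[190.9  80.7] ctr [ 0.5695 -0.1909] sides mm [13.7 14.1 45.1 45.1] [[0.592, -0.183], [0.592, -0.197], [0.547, -0.199], [0.547, -0.185]]
```

Run:
```python
from h import *
import pickle
c=pickle.load(open('w8.pkl','rb'));hs=cv2.cvtColor(cv2.GaussianBlur(c['pixels'],(5,5),0),cv2.COLOR_RGB2HSV)
for x in(.50,.53,.56,.58):
    for y in(-.191,-.268,-.35):
        u,v=proj(c,[x,y,.01])[0].astype(int);print(x,y,(u,v));
        print('  ',[tuple(int(t) for t in hs[v,k]) for k in range(u-20,u+22,4)])
```

```text
0.5 -0.191 (np.int64(193), np.int64(139))
   [(19, 118, 236), (18, 119, 234), (18, 120, 231), (17, 119, 189), (14, 133, 111), (11, 175, 70), (11, 170, 69), (15, 131, 84), (16, 116, 123), (16, 112, 121), (17, 109, 117)]
0.5 -0.268 (np.int64(255), np.int64(138))
   [(17, 111, 120), (16, 107, 119), (16, 111, 120), (16, 113, 120), (12, 144, 71), (11, 165, 62), (14, 150, 78), (17, 113, 173), (17, 116, 174), (17, 117, 177), (17, 114, 134)]
0.5 -0.35 (np.int64(320), np.int64(138))
   [(17, 118, 123), (17, 120, 125), (17, 121, 126), (16, 132, 91), (11, 160, 62), (11, 166, 60), (15, 137, 99), (16, 123, 126), (17, 121, 124), (17, 117, 124), (17, 120, 123)]
0.53 -0.191 (np.int64(192), np.int64(114))
   [(19, 118, 234), (18, 114, 232), (18, 115, 231), (18, 117, 229), (12, 162, 156), (12, 165, 156), (13, 153, 150), (16, 125, 141), (16, 117, 116), (17, 115, 120), (17, 115, 124)]
0.53 -0.268 (np.int64(255), np.int64(114))
   [(16, 112, 123), (16, 111, 122), (16, 113, 120), (16, 118, 110), (11, 170, 63), (10, 163, 61), (14, 132, 87), (17, 120, 125), (17, 122, 125), (17, 120, 123), (16, 120, 127)]
0.
[... 837 characters left out ...]
 119), (17, 114, 121), (17, 115, 120)]
0.58 -0.191 (np.int64(190), np.int64(71))
   [(18, 111, 233), (18, 110, 232), (18, 108, 232), (17, 115, 223), (11, 172, 145), (10, 177, 141), (11, 181, 117), (17, 120, 157), (18, 114, 233), (18, 116, 231), (18, 115, 230)]
0.58 -0.268 (np.int64(255), np.int64(71))
   [(17, 114, 213), (17, 116, 161), (16, 112, 121), (12, 154, 68), (11, 165, 65), (13, 164, 67), (16, 112, 118), (17, 112, 118), (16, 109, 119), (17, 115, 120), (17, 118, 121)]
0.58 -0.35 (np.int64(323), np.int64(71))
   [(17, 118, 121), (16, 119, 124), (17, 121, 124), (17, 121, 124), (17, 117, 135), (17, 115, 160), (17, 115, 191), (17, 116, 209), (17, 118, 208), (17, 116, 180), (17, 120, 189)]
```

```bash
cat > m.py <<'E'
from h import *
import pickle,sys
c=cap('wrist');pickle.dump(c,open('w9.pkl','wb'))
s=robot.observe();print(np.array(s['ee_pos']).round(4))
hs=cv2.cvtColor(cv2.GaussianBlur(c['pixels'],(3,3),0),cv2.COLOR_RGB2HSV)
m=((hs[...,0]<=14)&(hs[...,1]>130)).astype(np.uint8);m[218:]=0
m=cv2.morphologyEx(m,cv2.MORPH_OPEN,np.ones((3,3)));m=cv2.morphologyEx(m,cv2.MORPH_CLOSE,np.ones((17,3)))
for k in cv2.findContours(m,0,2)[0]:
    if cv2.contourArea(k)<300: continue
    r=cv2.minAreaRect(k);b=cv2.boxPoints(r)
    w=onz(c,b,.012);e=w-np.roll(w,1,0);L=np.linalg.norm(e,axis=1);i=L.argmax();d=e[i]*np.sign(e[i][0])
    print(np.round(r[0],1),'ctr',w.mean(0)[:2].round(4),'sides mm',(np.sort(L)*1e3).round(1),'yaw',np.arctan2(d[1],d[0]).round(3))
E
python3 m.py
```

```text
[ 0.4576 -0.2629  0.2318]
[320.8 131. ] ctr [ 0.5079 -0.3478] sides mm [ 14.9  16.  118.3 118.6] yaw -0.063
[255.  109.9] ctr [ 0.5332 -0.2662] sides mm [ 12.6  13.6 116.6 116.7] yaw 0.061
[193.9 111. ] ctr [ 0.5322 -0.1914] sides mm [ 15.8  17.  119.6 119.8] yaw 0.017
[ 40.  133.5] ctr [0.5038 0.0131] sides mm [104.2 118.7 201.9 209.9] yaw -0.206
```

Run:
```python
from h import *
b=cap('side');print(robot.nose_length)
w=cap('wrist');w['world_from_camera']=np.array([[0.003,0.969,0.248,0.565],[-1,0.004,0,-0.269],[-0.001,-0.248,0.969,0.432],[0,0,0,1]])
o,d=ray(b,np.array([[435,402],[475,225]])/1.5);n=np.cross(d[0],d[1])
for p in [[437,155],[480,168],[520,180],[620,190],[700,180]]:
    oo,dd=ray(w,np.array([p])/1.5);t=n@(o-oo)/(n@dd[0]);print(p,(oo+t*dd[0]).round(3), onz(w,np.array([p])/1.5,0)[0].round(3))
```

```text
0.019
[437, 155] [ 0.593 -0.334 -0.071] [ 0.589 -0.324  0.   ]
[480, 168] [ 0.578 -0.379 -0.05 ] [ 0.577 -0.367  0.   ]
[520, 180] [ 0.566 -0.418 -0.032] [ 0.566 -0.408  0.   ]
[620, 190] [ 0.559 -0.469  0.075] [ 0.557 -0.511  0.   ]
[700, 180] [ 0.568 -0.472  0.163] [ 0.569 -0.595  0.   ]
```

Request:
apply_moves(increments=[[[19, 0, 25], [0, 0, 0], 0], [[19, 1, 25], [0, 0, 0], 0], [[19, 1, 25], [0, 0, 0], 0], [[18, 1, 25], [0, 0, 0], 0], [[0, 0, 30], [0, 0, 0], 0], [[0, 0, 30], [0, 0, 0], 0], [[0, 0, 18], [0, 0, 0], 0], [[0, 0, 10], [0, 0, 0], 0], [[0, 0, 0], [0, 0, 0], 0], [[0, 0, 0], [0, 0, 0], 0]])

```text
time_s: 19.35
ee_pos: [0.5333, -0.2661, 0.0442]
tcp_rot: [[1.0, 0.001, 0.0], [0.001, -1.0, -0.0], [0.0, 0.0, -1.0]]
force: [-0.1, -0.1, 0.6]
finger_gap: 0.007
gripper_force: 0.0
```

Request:
apply_moves(increments=[[[0, 0, 9], [0, 0, 0], 0], [[0, 0, 0], [0, 0, 0], 0], [[0, 0, 1.5], [0, 0, 0], 0], [[0, 0, 0], [0, 0, 0], 0], [[0, 0, 0], [0, 0, 0], 0]])

```text
time_s: 19.77
ee_pos: [0.5329, -0.2669, 0.0335]
tcp_rot: [[1.0, 0.0, 0.001], [0.0, -1.0, -0.001], [0.001, 0.001, -1.0]]
force: [0.1, -0.5, -0.9]
finger_gap: 0.004
gripper_force: 0.0
```

Request:
apply_moves(increments=[[[0, 0, 1.5], [0, 0, 0], 0], [[0, 0, 0], [0, 0, 0], 0], [[0, 0, 0], [0, 0, 0], 0]])

```text
time_s: 20.02
ee_pos: [0.5328, -0.2667, 0.0315]
tcp_rot: [[1.0, 0.0, -0.0], [0.0, -1.0, -0.0], [-0.0, 0.0, -1.0]]
force: [0.8, -0.4, 0.3]
finger_gap: 0.003
gripper_force: 0.0
```

Request:
apply_moves(increments=[[[0, 0, 1.5], [0, 0, 0], 0], [[0, 0, 0], [0, 0, 0], 0], [[0, 0, 0], [0, 0, 0], 0]])

```text
time_s: 20.27
ee_pos: [0.5327, -0.2666, 0.0299]
tcp_rot: [[1.0, 0.0, -0.0], [0.0, -1.0, 0.0], [-0.0, -0.0, -1.0]]
force: [-0.4, 0.3, -0.4]
finger_gap: 0.003
gripper_force: 0.0
```

Request:
apply_moves(increments=[[[0, 0, 1.2], [0, 0, 0], 0], [[0, 0, 0], [0, 0, 0], 0], [[0, 0, 0.7], [0, 0, 0], 0], [[0, 0, 0], [0, 0, 0], 0], [[0, 0, 0], [0, 0, 0], 0]])

```text
time_s: 20.68
ee_pos: [0.5328, -0.2667, 0.0283]
tcp_rot: [[1.0, 0.0, 0.0], [0.0, -1.0, -0.0], [0.0, 0.0, -1.0]]
force: [-0.5, -0.1, 2.9]
finger_gap: 0.005
gripper_force: 1.2
```

Contact at a TCP height of 28.3 mm confirms the middle strip is the 9 mm one. I grip its top 3 mm.

Request:
apply_moves(increments=[[[0, 0, -16], [0, 0, 0], 0], [[0, 0, 0], [0, 0, -0.06], 40], [[0.5, -0.5, 0], [0, 0, 0], 40], [[0, 0, 0], [0, 0, 0], 40], [[0, 0, 0], [0, 0, 0], 40], [[0, 0, 10], [0, 0, 0], 40], [[0, 0, 8], [0, 0, 0], 40], [[0, 0, 0], [0, 0, 0], 40], [[0, 0, 0], [0, 0, 0], 40]])

```text
time_s: 21.43
ee_pos: [0.5326, -0.2657, 0.0248]
tcp_rot: [[0.998, 0.06, -0.002], [0.06, -0.998, 0.001], [-0.002, -0.001, -1.0]]
force: [-0.4, -0.3, -0.1]
finger_gap: 0.434
gripper_force: 0.0
```

```bash
python3 t.py .5332 -.2662 .025 .06
```

```text
mm [ 0.6  0.5 -0.2] az -0.00010506385379328159 F [-0.4 -0.3 -0.1]
```

Request:
apply_moves(increments=[[[0.5, 0, 0], [0, 0, 0], 8], [[0, 0, 0], [0, 0, 0], 8], [[0, 0, 0], [0, 0, 0], 8], [[0, 0, 0], [0, 0, 0], 8], [[0, 0, 0], [0, 0, 0], 8], [[0, 0, 0], [0, 0, 0], 8], [[0, 0, 0], [0, 0, 0], 8], [[0, 0, 0], [0, 0, 0], 8]], grip_force=15)

```text
time_s: 22.1
ee_pos: [0.5339, -0.2662, 0.0264]
tcp_rot: [[0.998, 0.06, 0.0], [0.06, -0.998, -0.0], [0.0, 0.0, -1.0]]
force: [-0.0, -0.2, 2.2]
finger_gap: 0.145
gripper_force: 15.0
```

```bash
python3 t.py .503 .025 .13 .046
```

```text
mm [ -13.3 -292.5 -103.8] az 0.014207056807665062 F [-0.  -0.2  2.2]
```

Request:
apply_moves(increments=[[[0, 0, 0], [0, 0, 0], 30], [[0, 0, 0], [0, 0, 0], 30], [[0, 0, 0], [0, 0, 0], 30], [[0, 0, 1.2], [0, 0, 0], 30], [[0, 0, 0], [0, 0, 0], 30], [[0, 0, 0], [0, 0, 0], 8], [[0, 0, 0], [0, 0, 0], 8], [[0, 0, 0], [0, 0, 0], 8], [[0, 0, 0], [0, 0, 0], 8], [[0, 0, 0], [0, 0, 0], 8], [[0, 0, 0], [0, 0, 0], 8], [[0, 0, 0], [0, 0, 0], 8]])

```text
time_s: 23.1
ee_pos: [0.5337, -0.2661, 0.0249]
tcp_rot: [[0.998, 0.06, -0.0], [0.06, -0.998, -0.0], [-0.0, 0.0, -1.0]]
force: [-0.3, -0.1, 0.4]
finger_gap: 0.149
gripper_force: 15.0
```

Request:
apply_moves(increments=[[[0, 0, -3], [0, 0, 0], 8], [[0, 0, -8], [0, 0, 0], 8], [[0, 0, -15], [0, 0, 0], 8], [[0, 0, -25], [0, 0, 0], 8], [[0, 0, -25], [0, 0, 0], 8], [[0, 0, -15], [0, 0, 0], 8], [[0, 0, -7], [0, 0, 0], 8], [[0, 0, 0], [0, 0, 0], 8], [[0, 0, 0], [0, 0, 0], 8]])

```text
time_s: 23.85
ee_pos: [0.5335, -0.266, 0.1228]
tcp_rot: [[0.998, 0.06, -0.0], [0.06, -0.998, -0.0], [-0.0, 0.0, -1.0]]
force: [-0.3, 0.2, -1.2]
finger_gap: 0.148
gripper_force: 15.0
```

```bash
python3 m.py;python3 t.py .503 .025 .12 .046
```

```text
[ 0.5332 -0.2658  0.122 ]
[345.4 189.2] ctr [ 0.543  -0.3496] sides mm [15.8 16.6 50.8 51.1] yaw -0.039
[253. 175.] ctr [ 0.5501 -0.265 ] sides mm [20.7 22.3 76.5 76.5] yaw 0.05
[171.1 169. ] ctr [ 0.551  -0.1915] sides mm [16.2 17.5 81.9 82.2] yaw 0.015
mm [ -12.7 -292.     2.3] az 0.014145374951030798 F [ 0.7  0.3 -1.7]
```

Request:
apply_moves(increments=[[[-16, -25, -13], [0, 0, 0.014], 8], [[-17, -25, -13], [0, 0, 0], 8], [[-17, -25, -13], [0, 0, 0], 8], [[-17, -25, -13], [0, 0, 0], 8], [[-17, -25, -13], [0, 0, 0], 8], [[-17, -25, -13], [0, 0, 0], 8], [[0, -10, 0], [0, 0, 0], 8], [[0, 0, 0], [0, 0, 0], 8], [[0, 0, 0], [0, 0, 0], 8], [[0, 0, 0], [0, 0, 0], 8]])

```text
time_s: 24.73
ee_pos: [0.4256, -0.1119, 0.2]
tcp_rot: [[0.999, 0.046, -0.001], [0.046, -0.999, 0.0], [-0.001, -0.0, -1.0]]
force: [0.5, -0.4, -0.6]
finger_gap: 0.15
gripper_force: 15.0
```

```bash
cat > g.py <<'E'
from h import *
import pickle
c=cap('wrist');pickle.dump(c,open('w10.pkl','wb'));s=robot.observe();print(np.array(s['ee_pos']).round(4),s['tcp_rot'][1][0].round(4))
def prof(c,xs,lab):
    g=cv2.GaussianBlur(cv2.cvtColor(c['pixels'],cv2.COLOR_RGB2GRAY),(3,3),0).astype(np.float32)
    ys=np.arange(.0,.0501,.0005); print(lab)
    for x in xs:
        acc=[]
        for dx in np.arange(-.006,.0061,.0015):
            P=np.c_[np.full(len(ys),x+dx),ys+(x+dx-.503)*.046,np.full(len(ys),.039)]
            uv=proj(c,P).astype(np.float32);acc.append(cv2.remap(g,uv[:,0].reshape(1,-1),uv[:,1].reshape(1,-1),1)[0])
        p=np.mean(acc,0);d=np.gradient(p)
        i,j=d.argmin(),d.argmax();print(round(x,3),'min at',round((ys[p.argmin()])*1e3,1),'fall',round(ys[i]*1e3,1),round(d[i],1),'rise',round(ys[j]*1e3,1),round(d[j],1))
X=np.arange(.45,.565,.015)
prof(c,X,'w10 from -y'); prof(pickle.load(open('w3.pkl','rb')),X,'w3 from +y')
E
python3 g.py
```

```text
[ 0.4255 -0.112   0.2   ] 0.0456
w10 from -y
0.45 min at 32.0 fall 30.5 -16.1 rise 34.0 14.3
0.465 min at 32.0 fall 30.0 -16.5 rise 33.5 15.0
0.48 min at 32.0 fall 30.5 -16.0 rise 33.5 14.7
0.495 min at 32.0 fall 30.0 -17.4 rise 33.5 16.2
0.51 min at 31.5 fall 29.5 -17.1 rise 33.0 16.2
0.525 min at 32.0 fall 30.5 -15.5 rise 33.5 15.6
0.54 min at 31.5 fall 30.0 -18.1 rise 33.0 16.5
0.555 min at 31.5 fall 29.5 -17.1 rise 33.0 17.1
w3 from +y
0.45 min at 20.5 fall 18.5 -9.3 rise 23.0 9.8
0.465 min at 20.5 fall 18.0 -8.3 rise 22.5 9.2
0.48 min at 20.0 fall 18.0 -8.0 rise 22.5 8.7
0.495 min at 20.0 fall 18.0 -9.3 rise 22.5 9.5
0.51 min at 20.0 fall 18.0 -8.6 rise 22.5 9.4
0.525 min at 20.0 fall 18.0 -8.3 rise 22.0 8.6
0.54 min at 20.0 fall 17.5 -8.8 rise 22.0 9.6
0.555 min at 20.0 fall 17.5 -9.2 rise 22.0 9.3
```

Run:
```python
from h import *
import pickle
c=pickle.load(open('w10.pkl','rb'));p=np.array([.4255,-.112,.2]);a=.0456
R=np.array([[np.cos(a),np.sin(a),0],[np.sin(a),-np.cos(a),0],[0,0,-1]])
g=cv2.cvtColor(c['pixels'],cv2.COLOR_RGB2HSV).astype(np.float32)
for zt in (.016,):
  for xt in np.arange(.025,.0651,.005):
    ys=np.arange(-.016,.0161,.0005)
    P=p+np.c_[np.full(len(ys),xt),ys,np.full(len(ys),zt)]@R.T
    uv=proj(c,P).astype(np.float32);f=lambda ch:cv2.remap(g[...,ch],uv[:,0].reshape(1,-1),uv[:,1].reshape(1,-1),1)[0]
    m=(f(1)>128)&(f(0)<=14);q=ys[m]*1e3
    print(round(xt,3),uv[0,1],q.min() if len(q) else None,q.max() if len(q) else None,m.sum())
```

```text
0.025 194.70088 -6.999999999999992 6.5000000000000195 28
0.03 186.05606 -5.999999999999991 6.0000000000000195 23
0.035 177.27673 -6.499999999999992 6.5000000000000195 26
0.04 168.36253 -5.999999999999991 6.5000000000000195 26
0.045 159.3133 -6.499999999999992 6.0000000000000195 26
0.05 150.12907 -6.499999999999992 6.0000000000000195 26
0.055 140.81007 -6.499999999999992 6.0000000000000195 24
0.06 131.3568 None None 0
0.065 121.76996 None None 0
```

```bash
python3 t.py .505 .0256 .11 .040
```

```text
mm [  85.8 -133.8   89.9] az 0.005645382390328274 F [-0.7 -0.  -0.2]
```

Request:
apply_moves(increments=[[[21.4, -33.4, 0], [0, 0, 0.0055], 8], [[21.4, -33.4, 10], [0, 0, 0], 8], [[21.4, -33.4, 10], [0, 0, 0], 8], [[21.4, -33.4, 20], [0, 0, 0], 8], [[0, 0, 25], [0, 0, 0], 8], [[0, 0, 25], [0, 0, 0], 8], [[0, 0, 20], [0, 0, 0], 8], [[0, 0, 10], [0, 0, 0], 8], [[0, 0, 0], [0, 0, 0], 8], [[0, 0, 0], [0, 0, 0], 8], [[0, 0, 0], [0, 0, 0], 8]])

```text
time_s: 25.7
ee_pos: [0.5048, 0.0232, 0.083]
tcp_rot: [[0.999, 0.04, 0.002], [0.04, -0.999, -0.0], [0.002, 0.0, -1.0]]
force: [0.2, 0.3, 0.4]
finger_gap: 0.145
gripper_force: 15.0
```

```bash
python3 t.py .505 .0256 .07 .040; python3 t.py .505 .0256 .07 .040
```

```text
mm [ 0.3 -2.4 13. ] az -5.050471793750788e-05 F [0.2 0.3 0.4]
mm [ 0.3 -2.4 13. ] az -5.050471793750788e-05 F [0.2 0.3 0.4]
```

Request:
apply_moves(increments=[[[0, -2.4, 6], [0, 0, 0], 8], [[0, 0, 6], [0, 0, 0], 8], [[0, 0, 0], [0, 0, 0], 8], [[0, 0, 0], [0, 0, 0], 8], [[0, 0, 0], [0, 0, 0], 8]])

```text
time_s: 26.12
ee_pos: [0.5038, 0.0262, 0.0703]
tcp_rot: [[0.999, 0.041, 0.0], [0.041, -0.999, -0.0], [0.0, 0.0, -1.0]]
force: [0.3, 0.6, -0.2]
finger_gap: 0.146
gripper_force: 15.0
```

```bash
python3 t.py .505 .0256 .064 .040
```

```text
mm [1.2 0.6 6.3] az 0.0007364903598976319 F [ 0.3  0.6 -0.2]
```

Request:
apply_moves(increments=[[[0.5, 0.6, 3], [0, 0, 0], 8], [[0, 0, 2], [0, 0, 0], 8], [[0, 0, 1.5], [0, 0, 0], 8], [[0, 0, 1], [0, 0, 0], 8], [[0, 0, 0], [0, 0, 0], 8], [[0, 0, 0], [0, 0, 0], 8]])

```text
time_s: 26.62
ee_pos: [0.5042, 0.0256, 0.0626]
tcp_rot: [[0.999, 0.041, -0.0], [0.041, -0.999, -0.0], [-0.0, 0.0, -1.0]]
force: [0.2, -0.0, -0.1]
finger_gap: 0.147
gripper_force: 15.0
```

Request:
apply_moves(increments=[[[0, 0, 1], [0, 0, 0], 8], [[0, 0, 1], [0, 0, 0], 8], [[0, 0, 0.8], [0, 0, 0], 8], [[0, 0, 0], [0, 0, 0], 8], [[0, 0, 0], [0, 0, 0], 8]])

```text
time_s: 27.03
ee_pos: [0.5042, 0.0256, 0.0598]
tcp_rot: [[0.999, 0.041, -0.0], [0.041, -0.999, -0.0], [-0.0, 0.0, -1.0]]
force: [-0.5, 1.0, -0.8]
finger_gap: 0.147
gripper_force: 15.0
```

Request:
apply_moves(increments=[[[0, 0, 1], [0, 0, 0], 8], [[0, 0, 0], [0, 0, 0], 8], [[0, 0, 0], [0, 0, 0], 8], [[0, 0, 0], [0, 0, 0], 30], [[0, 0, 0], [0, 0, 0], 30], [[0, 0, 0], [0, 0, 0], 30], [[0, 0, 0], [0, 0, 0], 30], [[0, 0, -10], [0, 0, 0], 30], [[0, 0, -10], [0, 0, 0], 0], [[0, 0, 0], [0, 0, 0], 0], [[0, 0, 0], [0, 0, 0], 0], [[0, 0, 0], [0, 0, 0], 0], [[0, 0, 0], [0, 0, 0], 0]])

```text
time_s: 28.12
ee_pos: [0.504, 0.0256, 0.0788]
tcp_rot: [[0.999, 0.041, -0.0], [0.041, -0.999, -0.0], [-0.0, 0.0, -1.0]]
force: [0.3, -0.3, 0.3]
finger_gap: 0.025
gripper_force: 0.0
```

Request:
apply_moves(increments=[[[0, 0, 10], [0, 0, 0], 0], [[0, 0, 6], [0, 0, 0], 0], [[0, 0, 1.5], [0, 0, 0], 0], [[0, 0, 0], [0, 0, 0], 0], [[0, 0, 0], [0, 0, 0], 0]])

```text
time_s: 28.53
ee_pos: [0.5036, 0.0256, 0.0607]
tcp_rot: [[0.999, 0.041, -0.002], [0.041, -0.999, 0.0], [-0.002, -0.0, -1.0]]
force: [-0.8, -0.7, 3.2]
finger_gap: 0.001
gripper_force: 1.4
```

Request:
apply_moves(increments=[[[0, 0, 1.2], [0, 0, 0], 0], [[0, 0, 0], [0, 0, 0], 0], [[0, 0, 0], [0, 0, 0], 0]])

```text
time_s: 28.78
ee_pos: [0.5037, 0.0256, 0.0606]
tcp_rot: [[0.999, 0.041, -0.001], [0.041, -0.999, -0.0], [-0.001, 0.0, -1.0]]
force: [-4.3, -0.0, 13.4]
finger_gap: 0.004
gripper_force: 6.8
```

Request:
apply_moves(increments=[[[0, 0, -3], [0, 0, 0], 0], [[0, 0, -20], [0, 0, 0], 20], [[-10, 0, -35], [0, 0, 0], 40], [[-20, 0, -35], [0, 0, 0], 40], [[-20, 0, -35], [0, 0, 0], 40], [[-20, 0, -35], [0, 0, 0], 40], [[0, 0, -35], [0, 0, 0], 40], [[0, 0, 0], [0, 0, 0], 40], [[0, 0, 0], [0, 0, 0], 40], [[0, 0, 0], [0, 0, 0], 40]])

```text
time_s: 29.62
ee_pos: [0.434, 0.0228, 0.2572]
tcp_rot: [[0.999, 0.041, -0.001], [0.041, -0.999, 0.0], [-0.001, -0.0, -1.0]]
force: [-0.4, 0.1, -0.3]
finger_gap: 0.435
gripper_force: 0.0
```

```bash
python3 - <<'E'
from h import *
c=cap('wrist');s=robot.observe();print(np.array(s['ee_pos']).round(3))
hs=cv2.cvtColor(cv2.GaussianBlur(c['pixels'],(3,3),0),cv2.COLOR_RGB2HSV);g=cv2.cvtColor(c['pixels'],cv2.COLOR_RGB2GRAY)
# strip in groove: relative brightness along cross sections
for x in np.arange(.43,.58,.01):
    ys=np.arange(.004,.048,.002);P=np.c_[np.full(len(ys),x),ys+(x-.503)*.04,np.full(len(ys),.041)]
    uv=proj(c,P).round().astype(int);print(round(x,3),uv[0,1],[int(g[v,u]) if v<384 else -1 for u,v in uv])
h,sg,vv=cv2.split(hs)
print('button/hole', proj(c,[[.4578,.3064,.08]]))
a=cap('scene');uv=proj(a,[[.4578,.3064,.08],[.4578,.3064,.06]]).astype(int);print(uv,[a['pixels'][v-2:v+3,u-2:u+3].mean((0,1)).round() for u,v in uv])
E
python3 m.py
```

```text
[0.434 0.023 0.257]
0.43 177 [86, 85, 89, 79, 83, 88, 84, 82, 85, 87, 85, 84, 86, 85, 85, 86, 89, 85, 83, 80, 86, 145]
0.44 169 [85, 85, 81, 82, 83, 88, 84, 85, 89, 84, 83, 84, 86, 88, 85, 88, 78, 87, 83, 105, 141, 168]
0.45 161 [104, 110, 100, 104, 102, 106, 108, 83, 57, 42, 39, 43, 36, 43, 56, 81, 81, 84, 82, 140, 172, 173]
0.46 153 [170, 167, 167, 166, 168, 167, 140, 71, 51, 38, 35, 45, 39, 44, 57, 83, 88, 83, 86, 86, 86, 109]
0.47 145 [114, 103, 104, 104, 105, 102, 93, 62, 52, 41, 38, 43, 43, 45, 61, 79, 88, 85, 87, 87, 84, 85]
0.48 137 [86, 87, 85, 82, 85, 83, 86, 68, 50, 43, 44, 47, 41, 49, 60, 83, 86, 85, 90, 88, 89, 91]
0.49 129 [90, 88, 77, 82, 82, 89, 81, 69, 51, 37, 43, 43, 39, 42, 52, 83, 91, 93, 91, 93, 93, 87]
0.5 120 [87, 86, 86, 84, 80, 85, 85, 72, 58, 40, 33, 38, 43, 43, 53, 86, 86, 92, 95, 88, 88, 86]
0.51 112 [88, 91, 86, 81, 87, 85, 87, 71, 49, 43, 45, 39, 39, 43, 53, 85, 94, 82, 98, 88, 92, 85]
0.52 103 [86, 84, 88, 90, 84, 85, 88, 67, 56, 41, 41, 49, 45, 50, 58, 89, 86, 88, 89, 94, 92, 85]
0.53 95 [89, 89, 82, 85, 92, 83, 83, 70, 41, 37, 43, 45, 37, 42, 57, 85, 88, 100, 136, 136, 143, 168]
0.54 86 [97, 83, 86, 86, 84, 85, 88, 87, 54, 41, 47, 38, 43, 47, 59, 88, 91, 85, 155, 176, 173, 171]
0.55 77 [95, 90, 89, 86, 88, 89, 86, 82, 46, 44, 41, 49, 40, 46, 50, 86, 104, 149, 173, 176, 170, 169]
0.56 68 [90, 84, 88, 89, 83, 89, 84, 77, 48, 45, 49, 32, 44, 36, 56, 87, 128, 153, 170, 172, 169, 168]
0.57 59 [89, 88, 90, 89, 85, 85, 84, 83, 87, 90, 92, 84, 91, 96, 115, 138, 162, 167, 169, 169, 170, 168]
button/hole [[  9.08579514 150.06000342]]
[[177 225]
 [178 231]] [array([158., 123.,  72.]), array([138., 136., 133.])]
[0.4338 0.0228 0.2565]
[140.7 196.1] ctr [0.3881 0.1802] sides mm [13.8 14.4 66.4 66.5] yaw -0.36
[417.3 100.6] ctr [ 0.5322 -0.1896] sides mm [ 19.6  20.9 119.4 120.1] yaw 0.036
[252.9 111. ] ctr [0.5046 0.0262] sides mm [105.2 118.5 202.5 202.8] yaw 0.042
```

```bash
python3 -c "
from station import robot
print(robot.job_done())"
```

```text
the job is handed in; nothing more can be done
None
```

The job is handed in: the groove gauged about 7 mm deep, the gauge is back upright in its stand, and the 9 mm strip lies flat in the groove about 2 mm proud; the whole job took about 30 s of the 72 s allowed.

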